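Open the drip tank of a wet knife sharpener

ROBOT

A 7-joint arm with a two-finger parallel gripper is mounted at the origin on the work surface. World frame = base frame: x ahead of the robot, y to its left, z up, the work surface at z = 0. Lengths are in mm, angles in rad, forces in N, time in s.
With the tool pointing down it reaches from about 425 to 925 mm from the base axis. Payload 6.8 kg.
Tool frame: the origin (TCP) lies on the centre line of the jaws, within the pads' length; the fingertips stand 17 mm ahead of it and the grasp point (between the pads) lies 2 mm behind it; z points along the fingers, y is the line along which they close (so a half turn about z gives the same grasp; the last joint's range is limited). The gripper opens to 85 mm and grips with 20 to 120 N. Pads are 22 mm wide; open, the fingers measure 114 mm over their backs; the gripper's body (76 mm by 85 mm) begins 54 mm behind the grasp point. The pads swing forward as they close: fully open they stand 13 mm farther back than shut.
Start: joints at [-1.336, 0.477, 0.022, 1.555, -0.011, 1.109, -0.083], TCP at [226.882, 635.745, 248.308] pointing down, gripper open.
Joint ranges: [-2.96, 2.96], [-0.34, 2.1], [-1.41, 1.46], [0.24, 2.44], [-1.37, 4.51], [0.17, 1.92], [-2.96, 2.96]. Speed limits (rad/s): [2.39, 2.39, 3.14, 3.14, 3.14, 3.14, 3.14].

INTERFACE

Orientations are given as a unit quaternion [x, y, z, w].
In Python, from cell import arm gives the robot as it stands. The module is installed in compiled form; this text tells all that it offers. Calls block until the motion is done:
- arm.move_ptp(position, orientation): joint-space move of the TCP to a pose.
- arm.move_straight(position, rot=None, velocity=150, f_stop=None): straight line of the TCP; rot=None keeps the orientation; velocity is the mean speed in mm/s. With f_stop (N) it stops when the force on the tool has changed by that much, and returns True; else False.
- arm.move_joints(angles): joint-space move.
- arm.set_gripper(opening): finger opening in mm; the grip force is fixed at half the most; returns when the fingers have stopped.
- arm.dwell(seconds).
- arm.ik(position, orientation): joint angles nearest the present ones, or None.
- arm.read_camera(name): name is "side" or "top"; returns the picture (480x640x3 uint8, red, green, blue); there is no depth.
- arm.calibration(name): a dict with "mtx" (3x3 intrinsics, pixels), "R" (3x3) and "t" (3): a world point X has camera coordinates R X + t. Camera axes: x right, y down, z forward; pixel columns grow to the right and rows downward; lengths in mm; the calibration is good to about 2 mm. A picture is of the moment at which its call begins. calibration takes no time and is no camera call.
A pose or a line that the arm cannot do raises arm.PlanningError and nothing moves.
- arm.finish_job(): hands the job in; it is judged then, once.
Readings, each from a call of its own:
- arm.read_t(): time.
- arm.read_q(): joint angles.
- arm.read_dq(): joint speeds.
- arm.read_tau(): joint torques, N m.
- arm.read_tcp_pos(): TCP position.
- arm.read_tool_rot(): TCP orientation.
- arm.read_wrist_force(): force on the tool from outside, world axes, zero at the start.
- arm.read_torque(): the same for the moment, N m.
- arm.read_grip_width(): finger opening in mm.
- arm.read_grasp_force(): force on a finger pad.
Only numpy, scipy, OpenCV 4.12 (cv2) and the standard library are available. Lean on these libraries where they do the work, as an engineer would, in place of code of your own. Each camera call takes 0.05 s, during which the arm holds its last target. There are 200 camera calls.

TASK

The sharpener's drip tank is due for refilling. First shut the drip cock: turn its red lever until it stands square across the brass pipe, pointing to the front of the machine. Then unscrew the tight blue cap anticlockwise only until its thread lets go, leaving the tank seated in its cradle and the things around it where they are, lift the cap off, and finish still holding it level in the gripper, straight above the open neck with its lower edge about 2 cm clear of the rim, so that it drips back into the tank.

Things in the scene. Friction and masses are not known exactly. Their poses are not given: they have to be found in the camera images.
- sharpener: fixed green wet knife sharpener, 250 x 420 mm, with a level brown stone wheel (200 mm, top at z 105 mm, pan 232 mm) at its -y end and the tank at its +y end. Origin: centre of its underside, on the table; front faces its -x. A brass drip pipe (11 mm thick, axis at x 0, z 130 mm) runs from the tank's cradle along -y to y -34 mm, over the wheel.
- cradle (a point): centre of the inner floor of the grey open cradle on the sharpener (115 mm above the table). Inside 93 x 93 mm; walls 7 mm thick, 30 mm high. It holds the tank and braces it against turning. Axes as the sharpener's.
- spindle (a point): on the upright axis of the cock's spindle, at the height of the lever's middle, 180 mm above the table. Below the lever the spindle is 10 mm thick, and brass up to 24 mm thick begins 22 mm lower. Axes as the sharpener's: pipe along y, front at -x.
- cock (a joint): opening of the drip cock, rad: 0 = shut, red lever square across the pipe and pointing to the sharpener's -x (its front); pi/2 = fully open, lever along the pipe pointing to the sharpener's -y. Shutting turns it clockwise seen from above. It turns stiffly (about 0.06 N m), stays where it is left and has no end stop at shut.
- lever_grip (a point): point to pinch the red lever: on its mid line, 42 mm from the spindle's axis. The lever is level, 10 mm wide, 8 mm thick, its end 57 mm from the axis, its middle 180 mm above the table. This frame's -x points along the lever away from the spindle, z up.
- tank: loose whitish plastic water tank, 90 x 90 mm, body 64 mm high, sloping shoulder to 70 mm, then a round neck 39 mm across up to the rim at 99 mm; 0.5 to 0.8 kg. Stands in the cradle with 1.5 mm play all round, so a pull on the cap before its thread lets go lifts the tank. Origin: centre of its underside; axes as the sharpener's.
- tank_mouth (a point): centre of the neck's rim on the tank, 99 mm above the tank's underside (214 mm above the table when seated). z up, axes as the tank's.
- cap: loose round blue screw cap, 55 mm across, 22 mm high, ribbed side, 45 g. Origin: centre of its lower edge; z up. Tight, its lower edge is 15 mm below the rim and 14 mm above the tank's shoulder, its top about 221 mm above the table. A springy seal makes the first 50 degrees stiff (up to 1 N m: grip with 30 N or more). Unscrews anticlockwise from above; the thread lets go after 70 to 95 degrees.
- cap_mark (a point): white line on the cap's top, point 22 mm from its axis. With the cap tight it lies 7 to 23 degrees clockwise (from above) of the tank's +x; it should end on the tank's +y side: half a turn in all is too much. The cap rises up to 3 mm while unscrewing; turned past about 130 degrees without being raised, it catches the next start of the two-start thread.
- jug: bystander, loose: pale blue open mug-like jug, 88 mm across, 120 mm high, beyond the sharpener's tank end. Origin: centre of its underside.
- whetstone: bystander, loose: two-coloured whetstone block 206 x 72 x 26 mm lying beside the wheel end. Origin: centre of its underside.
- knife: bystander, loose: kitchen knife with dark wooden handle, 305 mm long, 20 mm high, lying flat beyond the whetstone. Origin: on the table near the middle of its length, handle to its -x.

How it is judged (in metres and radians):
On the way:
1. the cock is shut (lever within 8 degrees of square across the pipe) while the cap is still on tight (value of joint cock between -0.14 and 0.14 rad and z of cap in the frame of tank_mouth below -0.013 m), for 0.2 s.
At the end, for the whole second after the job is handed in: Cock within 0.14 rad of shut; cap held still by the fingers clear of the tank, its lower edge 8 to 40 mm above the rim, within 15 mm of the neck axis and 0.15 rad of level, its mark on the tank's +y side (under about half a turn from tight); tank seated upright in its cradle (value of joint cock between -0.14 and 0.14 rad and z of cap in the frame of tank_mouth between 0.008 and 0.04 m and horizontal distance between cap and tank_mouth below 0.015 m and angle between cap's own z axis and vertical below 0.15 rad and y of cap_mark in the frame of tank above 0 m and contact force between the fingers and cap above 1 N and contact force between cap and tank below 0.05 N and linear speed of cap below 0.02 m/s and z of tank in the frame of sharpener below 0.118 m and angle between tank's own z axis and vertical below 0.05 rad); the arm keeps its last pose, push and grip.
It fails at once if the tank is pulled up in its cradle by more than 8 mm or tipped (z of tank in the frame of sharpener above 0.123 m or angle between tank's own z axis and vertical above 0.15 rad).
It fails at once if the jug, the whetstone or the knife is moved by more than 25 mm (distance of any of jug, whetstone, knife from where it was at the start of the episode above 0.025 m).
It also fails if it takes over 61 s, if anything falls off the work surface, if the arm or the gripper's body presses on something with over 40 N, if the wrist force passes 120 N, or if a joint passes its speed limit or range.

## Working session

There is one attempt and no reset: what is moved stays moved. The work goes in short steps, each a Python script; the robot and the scene stay as the last script left them, time stands still between calls to the robot, and variables do not carry over. Pictures are saved under pics/ and viewed, at most 10 in all, crops included, and the job is handed in when it is done.

```bash
mkdir -p pics
python3 - <<'E'
from cell import arm
import cv2
for n in("side","top"):
    im=arm.read_camera(n); cv2.imwrite(f"pics/{n}0.png",im[...,::-1])
    c=arm.calibration(n); print(n,c["mtx"].round(1).tolist(),c["R"].round(4).tolist(),c["t"].round(1).tolist(), (-c["R"].T@c["t"]).round(0))
print(arm.read_tool_rot(),arm.read_t())
E
```

```text
side [[443.1, 0.0, 317.2], [0.0, 443.1, 238.1], [0.0, 0.0, 1.0]] [[0.8763, -0.4815, 0.0147], [-0.2531, -0.4862, -0.8364], [0.4099, 0.7292, -0.5479]] [-490.4, 285.6, 840.6] [ 157. -710.  707.]
top [[553.4, 0.0, 323.4], [0.0, 553.4, 245.2], [0.0, 0.0, 1.0]] [[-0.0254, -0.9996, 0.0087], [-0.9973, 0.0247, -0.069], [0.0688, -0.0104, -0.9976]] [6.3, 569.4, 1306.2] [ 478.    6. 1342.]
[ 1.70571880e-01  9.85344889e-01 -8.22729212e-04 -7.42350864e-05] 0.1
```

View pics/side0.png

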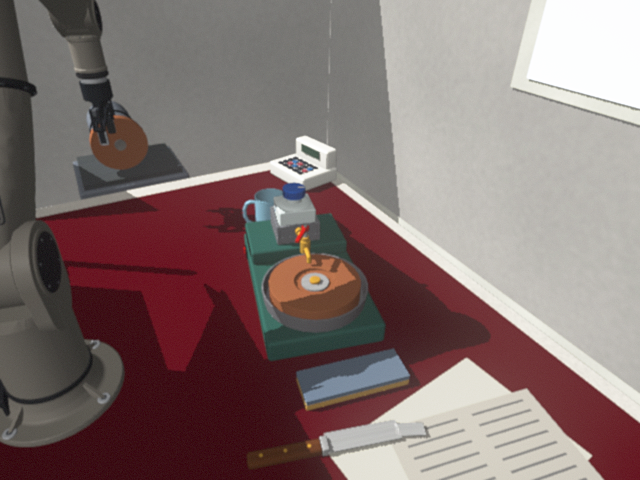

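View pics/top0.png

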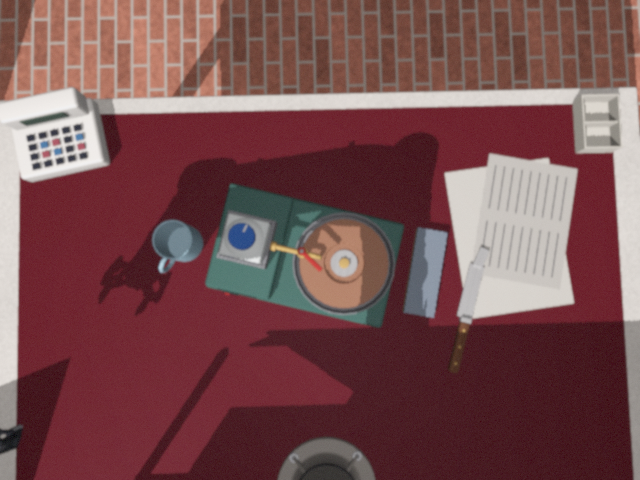

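The side view shows the blue cap at about (293,191) and the red lever at about (301,233). The top view shows the cap at about (242,236), the lever running from (302,250) to (321,269), and the jug at about (177,241). The tool is clear of the scene. Next I'll measure by colour masks.

```bash
cat > h.py <<'E'
import numpy as np, cv2
from cell import arm
C={n:arm.calibration(n) for n in("side","top")}
def ray(n,p):
    c=C[n]; d=c["R"].T@np.linalg.solve(c["mtx"],[p[0],p[1],1]); return -c["R"].T@c["t"],d/np.linalg.norm(d)
def plane(n,p,z):
    o,d=ray(n,p); return o+d*(z-o[2])/d[2]
def tri(ps,pt):
    (a,u),(b,v)=ray("side",ps),ray("top",pt)
    s=np.linalg.lstsq(np.c_[u,-v],b-a,rcond=None)[0]
    p,q=a+s[0]*u,b+s[1]*v
    return (p+q)/2,np.linalg.norm(p-q)
def hsv(im): return cv2.cvtColor(im,cv2.COLOR_RGB2HSV).astype(int)
def mask(im,col,box):
    H,S,V=np.moveaxis(hsv(im),-1,0)
    m={"blue":(abs(H-112)<14)&(S>130),"red":((H<7)|(H>172))&(S>150)&(V>110),
       "green":(abs(H-78)<18)&(S>80)&(V>30),
       "brass":(H>=15)&(H<30)&(S>110)&(V>90)}[col]
    k=np.zeros(m.shape,bool);x0,y0,x1,y1=box;k[y0:y1,x0:x1]=1
    m=(m&k).astype(np.uint8)
    n,l,st,ce=cv2.connectedComponentsWithStats(m)
    if n<2: return m*0
    return (l==1+np.argmax(st[1:,4])).astype(np.uint8)
def info(m):
    y,x=np.nonzero(m); p=np.c_[x,y].astype(np.float32); return len(x),p.mean(0),cv2.minAreaRect(p)
E
python3 - <<'E'
from h import *
T=cv2.imread("pics/top0.png")[...,::-1].copy();S=cv2.imread("pics/side0.png")[...,::-1].copy()
for n,im,col,b in(("top",T,"blue",(215,215,270,260)),("side",S,"blue",(275,178,312,205)),("top",T,"red",(295,240,330,278)),("side",S,"red",(288,222,312,246)),("top",T,"green",(200,180,410,330)),("top",T,"brass",(265,238,335,275)),("side",S,"brass",(290,225,318,268))):
    a=info(mask(im,col,b)); print(n,col,a)
a=cv2.resize(T[205:285,195:335],None,fx=4.2,fy=4.2,interpolation=cv2.INTER_CUBIC)
b=cv2.resize(S[170:270,240:345],None,fx=3.3,fy=3.3,interpolation=cv2.INTER_CUBIC)
w=max(a.shape[1],b.shape[1]);h=336
o=np.zeros((600,800,3),np.uint8)
a=cv2.resize(T[205:285,195:335],(560,320),interpolation=cv2.INTER_CUBIC);o[:320,:560]=a
b=cv2.resize(S[178:248,260:330],(280,280),interpolation=cv2.INTER_CUBIC);o[320:,:280]=b
c=cv2.resize(T[240:280,290:340],(350,280),interpolation=cv2.INTER_CUBIC);o[320:,300:650]=c
cv2.imwrite("pics/crop0.png",o[...,::-1])
E
```

```text
top blue (457, array([240.9081 , 236.55798], dtype=float32), ((241.0, 236.0), (24.0, 24.0), 90.0))
side blue (209, array([291.63635, 190.54066], dtype=float32), ((293.0, 191.0), (20.0, 14.0), 0.0))
top red (91, array([311.51648, 260.97803], dtype=float32), ((311.7500305175781, 260.7500305175781), (23.33452033996582, 4.242640495300293), 45.0))
side red (72, array([300.9861 , 233.54167], dtype=float32), ((300.30999755859375, 233.33001708984375), (6.0715718269348145, 19.16339874267578), 34.69515609741211))
top green (127, array([285.65353, 224.56693], dtype=float32), ((285.2896728515625, 223.82679748535156), (35.54362487792969, 13.838576316833496), 84.47245788574219))
top brass (121, array([282.7686 , 248.28926], dtype=float32), ((287.0388488769531, 249.86611938476562), (34.634422302246094, 7.837664604187012), 16.189205169677734))
side brass (203, array([305.35962, 248.13301], dtype=float32), ((305.0, 249.5), (25.0, 10.0), 90.0))
```

View pics/crop0.png

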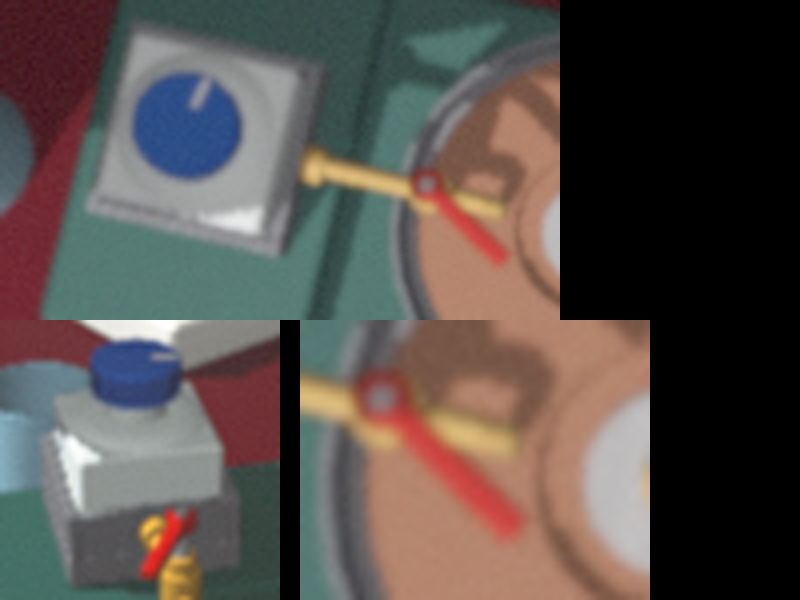

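The crop shows the cap top centred at about (241.7,236.5) in the top view and (294,186.7) in the side view. The white mark is at about (246,227) in the top view. The spindle hub is at (301.8,251) and the lever tip at (320.7,270) in the top view; in the side view they are at (306,229) and (297,241). Cradle corners can be seen in the top view.

Run:
```python
from h import *
np.set_printoptions(precision=1,suppress=True)
f=lambda x,y:(x/4+195-.4,y/4+205-.4)
g=lambda x,y:(x/4+260-.4,(y-320)/4+178-.4)
print("cap top",tri(g(136,354),f(188,125)),plane("top",f(188,125),221))
print("hub",tri(g(184,524),f(427,184)),plane("top",f(427,184),184))
print("tip",tri(g(147,573),f(504,261)),plane("top",f(504,261),180))
print("mark",tri(g(165,356),f(202,94)),plane("top",f(208,80),221))
cr=np.array([plane("top",f(*p),145)[:2] for p in((133,22),(322,65),(278,252),(90,207))])
print("cradle",cr,cr.mean(0),[np.degrees(np.arctan2(*(cr[(i+1)%4]-cr[i])[::-1])) for i in range(4)],[np.linalg.norm(cr[(i+1)%4]-cr[i]) for i in range(4)])
a,b=[plane("top",f(*p),130)[:2] for p in((335,171),(498,210))];print("pipe",np.degrees(np.arctan2(*(b-a)[::-1])))
h=plane("top",f(427,184),184)[:2];t=plane("top",f(504,261),180)[:2];print("lever",np.degrees(np.arctan2(*(t-h)[::-1])),np.linalg.norm(t-h))
c=plane("top",f(188,125),221)[:2];print("cap->hub",np.degrees(np.arctan2(*(h-c)[::-1])),np.linalg.norm(h-c))
for q in((232,184),(404,224),(381,327),(206,287)):print(plane("top",q,85))
print(C["top"]["R"].T@[0,0,1])
```

```text
cap top (array([578.4, 159.4, 224.1]), np.float64(0.1788852808783963)) [578.7 159.8 221. ]
hub (array([548.6,  40.3, 177.6]), np.float64(0.600159695401915)) [547.9  40.3 184. ]
tip (array([506.4,   1.1, 180.6]), np.float64(0.5821500527130369)) [506.7   0.9 180. ]
mark (array([594.2, 152.2, 222.3]), np.float64(0.04562944092413652)) [601.4 149.3 221. ]
cradle [[642.5 199.2]
 [616.5  97. ]
 [515.5 122.7]
 [542.3 223.8]] [579.2 160.7] [np.float64(-104.27870260210292), np.float64(165.71293551681214), np.float64(75.1133034884513), np.float64(-13.784252571584135)] [np.float64(105.47664119990014), np.float64(104.19689853764179), np.float64(104.57768034437383), np.float64(103.09103139620333)]
pipe -104.89949402661664
lever -136.33973485669443 56.98963286352998
cap->hub -104.45005060899157 123.40150407531536
[710.7 198.6  85. ]
[ 608.9 -192.7   85. ]
[ 376.7 -132.5   85. ]
[476.8 260.6  85. ]
[ 0.1 -0.  -1. ]
```

The geometry is consistent: sharpener yaw is about -14.3°, the cap axis is at (578.6,159.9), and the spindle is at (548,40.3). The lever is at 223.7°, so the cock is about 58° open. Next I'll approach and pinch the lever, then turn it.

```bash
cat >> h.py <<'E'
def quat(deg): a=np.radians(deg)/2; return [np.cos(a),np.sin(a),0,0]
def stat(s=""): print(s,"t%.1f"%arm.read_t(),"p",np.round(arm.read_tcp_pos(),1),"F",np.round(arm.read_wrist_force(),1),"M",np.round(arm.read_torque(),2),"w%.1f"%arm.read_grip_width(),"g%.0f"%arm.read_grasp_force(),"q7 %.2f"%arm.read_q()[6],flush=True)
HUB=np.array([548.2,40.3]); CAP=np.array([578.6,159.9]); YAW=-14.3
def lev(L,z): return [*(HUB+42*np.array([np.cos(np.radians(L)),np.sin(np.radians(L))])),z]
E
python3 - <<'E'
from h import *
L0=223.7
p=np.array(arm.read_tcp_pos()); 
for P,a in((lev(L0,300),L0-180),(lev(L0,181),L0-180),(lev(165.7,181),-14.3),([*CAP,211],53),([*CAP,240],158)): print(np.round(arm.ik(P,quat(a)),2))
arm.move_straight([p[0],p[1],340],velocity=250)
arm.move_ptp(lev(L0,300),quat(L0-180))
arm.set_gripper(45)
stat("above")
hit=arm.move_straight(lev(L0,181),velocity=80,f_stop=8); stat(f"down {hit}")
for n in("side","top"):
    cv2.imwrite(f"pics/{n}1.png",arm.read_camera(n)[...,::-1])
a=cv2.imread("pics/top1.png")[200:290,240:360];b=cv2.imread("pics/side1.png")[180:270,240:360]
cv2.imwrite("pics/c1.png",cv2.resize(np.hstack([a,b]),(800,300),interpolation=cv2.INTER_CUBIC))
E
```

```text
[-0.8   0.19  0.77  1.9  -0.15  1.1  -0.78]
[-0.72  0.37  0.72  2.03 -0.32  0.86 -0.63]
[-0.89  0.38  0.84  2.05 -0.37  0.86 -1.66]
[-0.84  0.45  0.62  1.81 -0.31  0.98 -0.74]
[-0.63  0.37  0.33  1.77 -0.14  1.02  0.94]
above t3.5 p [517.9  11.3 300. ] F [-0.1 -0.   0.4] M [ 0.03  0.01 -0.01] w45.3 g0 q7 -0.78
down False t5.2 p [518.2  11.3 181.4] F [0.  0.3 0.2] M [ 0.   -0.02  0.04] w45.0 g0 q7 -0.64
```

View pics/c1.png

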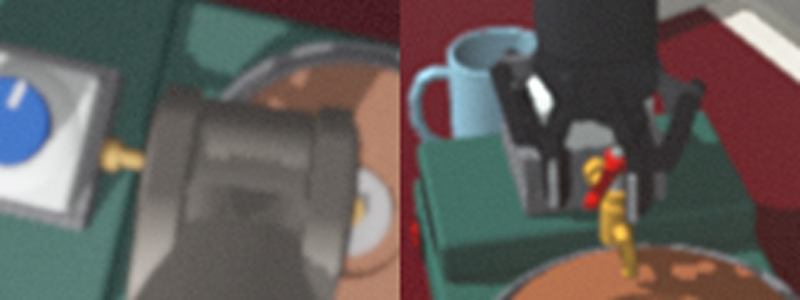

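The side view at right shows the two finger pads at about (565,180) and (640,180), on either side of the red lever at about (600,180). I'll close and turn it clockwise.

Run:
```python
from h import *
arm.set_gripper(0); stat("grip")
L0,L1=223.7,165.7
for L in np.linspace(L0,L1,8)[1:]:
    arm.move_straight(lev(L,181),quat(L-180),velocity=40)
    f=arm.read_wrist_force()
    if np.linalg.norm(f)>25: stat("high %.0f"%L)
stat("turned")
arm.set_gripper(40); stat("open")
arm.move_straight(lev(L1,300),velocity=150)
arm.move_ptp([*CAP,300],quat(53)); stat("over cap")
arm.set_gripper(85)
for n in("side",):
    cv2.imwrite(f"pics/{n}2.png",arm.read_camera(n)[...,::-1])
cv2.imwrite("pics/t2.png",arm.read_camera("top")[...,::-1])
a=cv2.imread("pics/t2.png")[200:290,240:360];b=cv2.imread("pics/side2.png")[170:260,240:360]
cv2.imwrite("pics/c2.png",cv2.resize(np.hstack([a,b]),(800,300),interpolation=cv2.INTER_CUBIC))
```

```text
grip t5.7 p [517.9  11.3 181.2] F [-0.8  0.6  2.6] M [-0.    0.18  0.02] w8.8 g58 q7 -0.64
turned t7.8 p [507.4  50.5 181.1] F [-2.7 -0.   5.9] M [ 0.06  0.58 -0.07] w8.4 g59 q7 -1.57
open t8.2 p [507.5  50.6 180.9] F [ 0.  -0.2 -0.9] M [-0.   -0.    0.01] w40.1 g0 q7 -1.57
over cap t10.1 p [578.3 158.9 299.3] F [-0.6  0.3 -1. ] M [-0.   -0.07  0.08] w40.1 g0 q7 -0.77
```

View pics/c2.png

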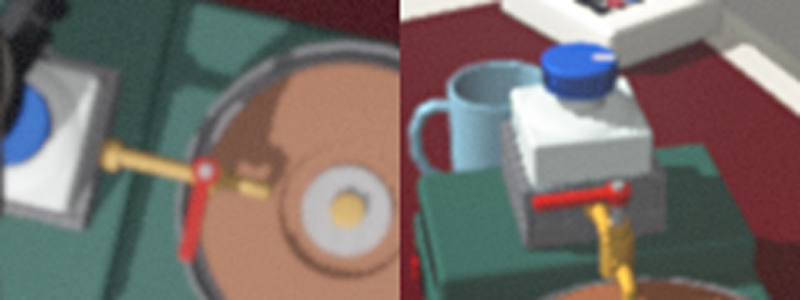

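The lever now runs from about (205,168) to (187,258) in the top crop, which is square to the pipe (slope 12.4° against 11.3°). The cap is still in place. Next I'll go down onto the cap, grip it, and unscrew in steps while watching the force.

Run:
```python
from h import *
f=lambda x,y:(x/3.3333+240-.35,y/3.3333+200-.35)
h=plane("top",f(205,168),184)[:2];t=plane("top",f(187,258),180)[:2];print("lever",np.degrees(np.arctan2(*(t-h)[::-1]))-180-YAW)
hit=arm.move_straight([*CAP,211],velocity=80,f_stop=8); stat(f"down {hit}")
if not hit:
    arm.set_gripper(40); stat("grip")
    p=np.array(arm.read_tcp_pos()); z=p[2]
    for k in range(1,6):
        arm.move_straight([*CAP,z],quat(53+10*k),velocity=15 if 0 else 20); 
        stat(f"turn {10*k}")
```

```text
lever 1.5418481220917108
down False t11.9 p [579.  159.9 211.6] F [-0.2 -0.  -0.7] M [0.01 0.05 0.03] w85.0 g0 q7 -0.71
grip t12.3 p [578.8 160.1 211.7] F [-1.7 -0.6  5.4] M [0.1  0.5  0.01] w53.2 g62 q7 -0.71
turn 10 t12.7 p [578.9 160.1 212.1] F [ 0.7 -0.7  2.7] M [0.09 0.04 0.06] w53.3 g63 q7 -0.56
turn 20 t13.0 p [579.  160.1 212.2] F [-1.   0.5  5.5] M [0.04 0.09 0.09] w53.3 g64 q7 -0.41
turn 30 t13.3 p [579.4 160.1 212.4] F [0.4 0.4 6. ] M [ 0.11 -0.06  0.03] w53.0 g64 q7 -0.26
turn 40 t13.7 p [579.5 160.  212.5] F [0.4 0.2 7.7] M [ 0.06 -0.04  0.01] w53.4 g64 q7 -0.11
turn 50 t14.0 p [579.5 160.  212.5] F [-0.2 -0.   6.2] M [0.01 0.03 0.01] w53.2 g64 q7 0.05
```

The moment about z is almost zero, which is suspicious because the seal should resist. I'll check whether the mark turned.

Run:
```python
from h import *
stat()
b=arm.read_camera("side")[...,::-1][150:240,245:345]; a=arm.read_camera("top")[...,::-1][200:290,190:290]
cv2.imwrite("pics/c3.png",cv2.resize(np.hstack([b,a]),(800,360),interpolation=cv2.INTER_CUBIC))
```

```text
t14.0 p [579.5 160.  212.5] F [-0.2 -0.   6.2] M [0.01 0.03 0.01] w53.2 g64 q7 0.05
```

View pics/c3.png

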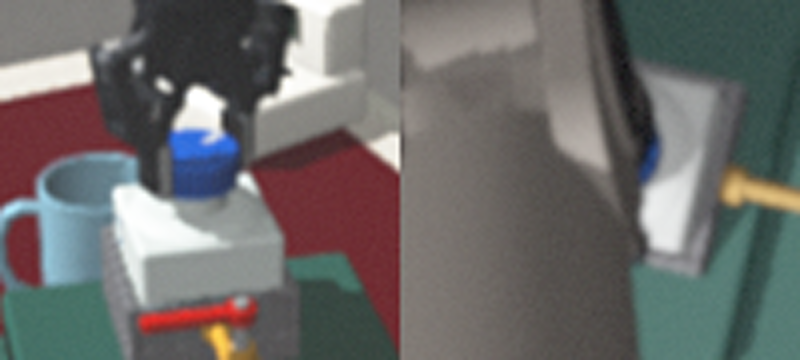

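In the side crop the mark now points up and right to about (220,131), with the cap top centred near (205,144). Before, it pointed straight right. I'll quantify the turn and go on.

Run:
```python
from h import *
g=lambda x,y:(x/4+245-.4,y/4+150-.4)
v=lambda a,b:np.degrees(np.arctan2(*(plane("side",a,222)-plane("side",b,222))[:2][::-1]))-YAW
print("mark now rel tank x",v(g(220,131),g(205,144)))
g0=lambda x,y:(x/4+260-.4,(y-320)/4+178-.4)
print("mark start",v(g0(165,356),g0(136,354)))
z=211.8
for k in range(6,11):
    arm.move_straight([*CAP,z+0.25*(k-5)],quat(53+10*k),velocity=20); stat(f"turn {10*k}")
arm.dwell(.3); stat()
cv2.imwrite("pics/side4.png",arm.read_camera("side")[150:240,245:345,::-1])
cv2.imwrite("pics/c4.png",cv2.resize(cv2.imread("pics/side4.png"),(600,540),interpolation=cv2.INTER_CUBIC))
```

```text
mark now rel tank x 50.32691453351556
mark start -21.50162020153228
turn 60 t14.4 p [579.3 160.2 212.6] F [1.6 0.7 4.8] M [ 0.16 -0.28  0.07] w53.2 g64 q7 0.20
turn 70 t14.7 p [579.3 160.4 212.6] F [2.4 1.2 3.5] M [ 0.36 -0.61  0.05] w53.1 g63 q7 0.36
turn 80 t15.1 p [579.1 160.3 212.7] F [4.  2.5 3.1] M [ 0.52 -0.86  0.03] w53.0 g63 q7 0.52
turn 90 t15.4 p [578.9 160.3 212.8] F [4.7 2.6 2.7] M [ 0.48 -0.95  0.05] w53.0 g63 q7 0.67
turn 100 t15.7 p [578.7 160.2 213. ] F [4.9 2.  1.9] M [ 0.51 -0.92  0.02] w53.5 g63 q7 0.83
 t16.0 p [578.7 160.2 213. ] F [4.9 2.7 1.2] M [ 0.59 -0.97 -0.04] w53.0 g63 q7 0.83
```

View pics/c4.png

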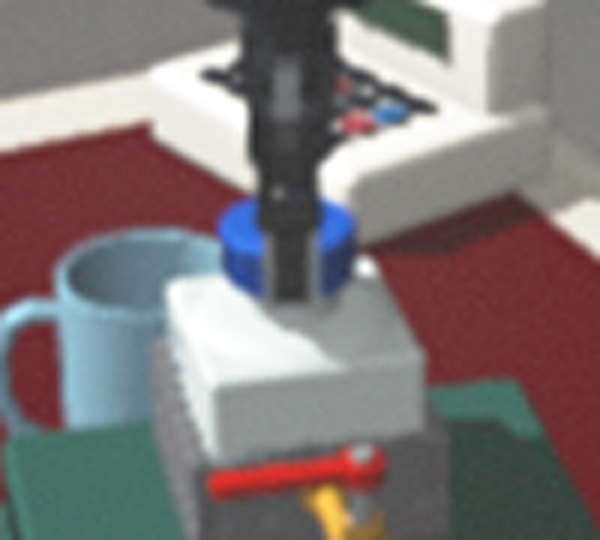

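The finger hides the mark, but the cap moved with the gripper and the tank is still seated. I'll lift gently, with a force stop set below the tank's weight.

Run:
```python
from h import *
q=quat(153)
hit=arm.move_straight([*CAP,219],q,velocity=8,f_stop=4.5); stat(f"lift1 {hit}")
```

```text
lift1 True t16.5 p [578.2 160.2 214.1] F [ 2.1  0.7 -2.1] M [ 0.24 -0.52 -0.02] w53.2 g63 q7 0.83
```

Run:
```python
from h import *
q=quat(161)
arm.move_straight([*CAP,214.2],q,velocity=20); arm.dwell(.2); stat("108deg")
hit=arm.move_straight([*CAP,220],q,velocity=8,f_stop=5); stat(f"lift {hit}")
```

```text
108deg t16.9 p [578.3 160.  213.9] F [ 2.   2.7 -1.7] M [ 0.47 -0.47 -0.01] w53.3 g63 q7 0.96
lift False t17.8 p [578.6 160.1 220.1] F [ 1.8  1.8 -0.4] M [ 0.52 -0.17  0.01] w53.0 g63 q7 0.96
```

The thread has let go, with only the cap's weight showing. I'll lift to about 20 mm clear and look.

Run:
```python
from h import *
hit=arm.move_straight([*CAP,229],velocity=15,f_stop=4); stat(f"{hit}")
if not hit:
    hit=arm.move_straight([*CAP,247],velocity=30,f_stop=5); stat(f"{hit}")
arm.dwell(.5); stat()
T=arm.read_camera("top")[...,::-1]; S=arm.read_camera("side")[...,::-1]
cv2.imwrite("pics/T5.png",T);cv2.imwrite("pics/S5.png",S)
cv2.imwrite("pics/c5.png",cv2.resize(np.hstack([S[140:240,245:345],T[200:300,190:290]]),(800,400),interpolation=cv2.INTER_CUBIC))
```

```text
False t18.6 p [578.6 159.6 229. ] F [ 0.1  0.1 -0.7] M [-0.04  0.11 -0.07] w53.6 g63 q7 0.96
False t19.3 p [578.5 159.9 246.9] F [-0.1 -0.2 -1.5] M [ 0.03 -0.03  0.02] w53.5 g63 q7 0.95
 t19.8 p [578.6 159.9 247. ] F [ 0.2 -0.2 -0.3] M [ 0.02 -0.03  0.03] w52.9 g63 q7 0.95
```

View pics/c5.png

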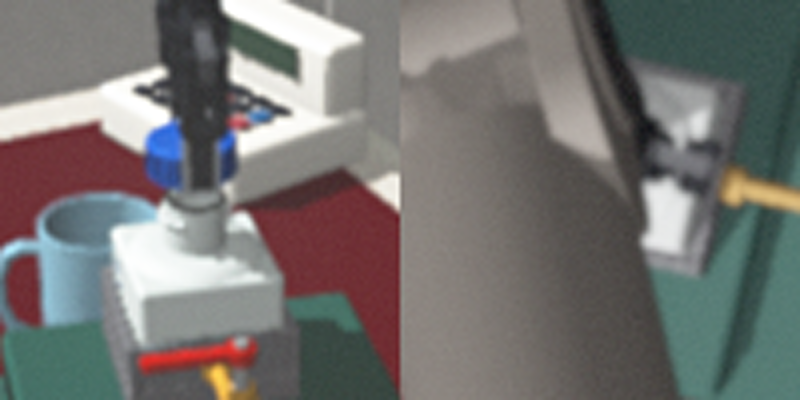

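The cap is level in the gripper above the open neck. Its lower edge is at about (190,188) and the rim ellipse at about (198,202) in the crop. The lever is square and the tank is seated. I'll check centring and clearance numerically.

Run:
```python
from h import *
c=C["side"]
def pr(X): p=c["mtx"]@(c["R"]@X+c["t"][:]); return (p[:2]/p[2])
th=np.linspace(0,2*np.pi,200)
def ext(r,z): P=np.array([pr(np.array([CAP[0]+r*np.cos(t),CAP[1]+r*np.sin(t),z])) for t in th]); return P.min(0).round(1),P.max(0).round(1)
print("exp cap bottom z234",ext(27.5,234),"top z256",ext(27.5,256),"rim",ext(19.5,214))
S=cv2.imread("pics/S5.png")[...,::-1].copy()
m=mask(S,"blue",(275,165,310,192)); y,x=np.nonzero(m); print("blue x",x.min(),x.max(),"y",y.min(),y.max())
S0=cv2.imread("pics/side0.png")[...,::-1].copy()
m=mask(S0,"blue",(275,178,312,205)); y,x=np.nonzero(m); print("start blue x",x.min(),x.max(),"y",y.min(),y.max(),"exp",ext(27.5,199),ext(27.5,221))
```

```text
exp cap bottom z234 (array([282.1, 177.3]), array([305. , 187.5])) top z256 (array([281.8, 169.1]), array([305., 179.])) rim (array([285.7, 186.1]), array([301.7, 193.5]))
blue x 282 290 y 171 185
start blue x 283 303 y 184 198 exp (array([282.5, 190.1]), array([305. , 200.6])) (array([282.3, 182.1]), array([305. , 192.4]))
```

The cap rose 13 px in the picture, and a 35 mm lift predicts 13 px. That puts its lower edge about 20 mm above the rim, centred. The turn of about 108° leaves the mark on the +y side, so I'm handing in.

```bash
python3 -c "
from h import *
stat(); print(arm.finish_job())"
```

```text
t19.9 p [578.6 159.9 247. ] F [0.6 0.1 0.1] M [0.06 0.01 0.  ] w53.2 g63 q7 0.95
the job is handed in; nothing more can be done
None
```

The job is handed in at about 20 s, with no verdict shown: cock shut to within about 2° of square, cap unscrewed by a turn of about 108° and held level about 2 cm above the rim, tank still seated in the last picture; the finger hid the mark at the end, so its +y position rests on the turn angle.

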